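Level the tilt stage and lock it with the collared lever

TASK

Press the raised plate of the tilt stage down until it lies level and its spring catch holds it. Then lift the red lockout collar on the lever, push the lever up through the gate, past the yellow tooth, to lock the stage, and let the collar drop fully home in the notch beyond it. Leave the other things on the bench where they are.

Things in the scene. Friction and masses are not known exactly. Their poses are not given: they have to be found in the camera images.
- tilt_stage: Aluminium tilt stage fixed to the bench, base 215 x 200 x 12 mm (x -82..+132, |y| to 100 mm). Origin on the bench below the lever's pivot; x points from lever to plate hinge (to the robot's right and away, 57 to 75 degrees right of straight ahead), z up. Side posts at x 25..55, |y| 70..96 mm, to 226 mm high: at +y a brass spring catch, at -y a yellow lock hook that the lever turns over a pin of the plate.
- tilt_plate (a joint): Dark sprung plate, 135 (hinge to free edge) x 110 x 8 mm. 0 = free edge raised 20 degrees; grows when pressed; level at 0.349 rad, hard stop 0.374. Near 0.36 the brass catch on the +y post snaps over its edge; let go, it then stays at about 0.345. Pressing at the pad takes 3 N, up to 10 N at the catch: press to the stop.
- press_pad (a point): Centre of the top of the blue pad (40 x 60 mm) near the plate's free edge, where to press: 110 mm from the hinge axis. Moves with the plate, z axis normal to it. With the plate level it lies at stage x = 5 mm, y = 0, height 212 mm.
- plate_hinge (a point): Middle of the plate's hinge axis (parallel to the stage's y), at stage (115, 0, 206) mm. The level plate reaches from here to stage x = -20 mm, heights 202 to 210 mm, and overhangs the lever: a hand on the lever must lean 25 to 45 degrees from vertical, toward stage -x (the robot's left), as the lever does.
- lever_pivot (a point): Middle of the lever's hinge axis (parallel to the stage's y), at stage (0, 0, 35) mm. The steel gate quadrant with its yellow tooth lies around it, out to 64 mm from the axis, |y| to 19 mm.
- lever (a joint): Lever angle: 0 = leaning 48 degrees from vertical to stage -x (robot's left); grows as it swings up and away; stop at 0.489 rad = leaning 20 degrees. The yellow tooth blocks it between about 0.05 and 0.42 rad unless the collar is lifted 10 mm or more; a collar let go over the tooth rides on it and drops past 0.42. Stiff hinge (0.25 N m), stays where left.
- collar (a joint): Red collar's lift along the lever: 0 = seated, 0.015 m = fully lifted (stop). Sprung down with 4 N seated, 6.7 N lifted.
- collar_grip (a point): Grip point on the axis of the red ribbed collar (28 mm diameter, 36 mm long), 95 mm from the pivot along the lever when seated; 13 mm below the collar's top. Moves with the collar; its z axis points up along the lever, y along the lever's hinge axis. Grip across y with the lever's end between the fingers, pull along z.
- lever_end (a point): Centre of the top of the lever's black end cap (20 mm diameter), 131.5 mm from the pivot; fixed to the lever, z axis along the lever.
- screw_tin: Round tin of small screws, 49 mm diameter, 18 mm high, loose, near the hinge end of the stage; origin at its underside. Leave alone.
- objective_pot: Black objective pot, 41 mm diameter, 51 mm high, loose, near the hinge end of the stage; origin at its underside. Leave alone.
- petri_dish: Petri dish with pink medium, 59 mm diameter, 12 mm high, loose, beside the lever end of the stage; origin at its underside. Leave alone.

How it is judged (in metres and radians):
On the way, in this order (a step that is already met when the one before it is completed fails the run):
1. the plate is pressed down level (value of joint tilt_plate above 0.325 rad), for 0.2 s.
2. the collar is lifted with the lever still before the gate (value of joint collar above 0.008 m and value of joint lever below 0.15 rad), for 0.05 s.
3. the lever is through the gate (value of joint lever above 0.41 rad), for 0.2 s.
At the end, for the whole second after the job is handed in: The plate is held level by its catch (joint above 0.325 rad, within about 1.4 degrees of level), the lever is beyond the gate tooth (above 0.41 rad) and at rest, and the collar has dropped home (less than 3 mm lift) (value of joint tilt_plate above 0.325 rad and value of joint lever above 0.41 rad and value of joint collar below 0.003 m and not (velocity of joint lever above 0.05 rad/s)); the robot touches nothing.
It fails at once if a bystander (tin, pot or dish) is shifted by more than 25 mm (distance of any of screw_tin, objective_pot, petri_dish from where it was at the start of the episode above 0.025 m).
It also fails if it takes over 48 s, if anything falls off the work surface, if the arm or the gripper's body presses on something with over 40 N, if the wrist force passes 120 N, or if a joint passes its speed limit or range.

ROBOT

A 6-joint arm with a two-finger parallel gripper is mounted at the origin on a cart in front of the work surface, level with it; the furniture and walls round the work are solid. World frame = base frame: x ahead of the robot, y to its left, z up, the work surface at z = 0. Lengths are in m, angles in degrees, forces in N, time in s.
With the tool pointing down it reaches from about 0.25 to 0.725 m from the base axis. Payload 9.7 kg.
Tool frame: the origin (TCP) lies midway between the tips of the shut fingers; the grasp point (between the pads) lies 19 mm behind it (bot.pinch_z is the distance from the TCP to the grasp point, in m); z points along the fingers, y is the line along which they close (so a half turn about z gives the same grasp; the last joint's range is limited). The gripper opens to 85 mm and grips with 20 to 120 N. Pads are 22 mm wide; open, the fingers measure 114 mm over their backs; the gripper's body (76 mm by 85 mm) begins 54 mm behind the grasp point. The pads swing forward as they close: fully open they stand 13 mm farther back than shut.
Start: joints at [63.312, 4.979, 10.078, 95.1, 0, 90], TCP at [0.247, 0.491, 0.231] pointing down, gripper open.
Joint ranges: [-179.16, 179.16], [-48.56, 103.87], [-65.8, 70.77], [-126.05, 130.52], [-82.76, 87.17], [-180, 180]. Speed limits (degrees/s): [127.2, 127.2, 147.25, 180, 180, 180].

INTERFACE

Orientations are given as [roll, pitch, yaw] about the fixed x, y, z axes, in that order (R = Rz(yaw) Ry(pitch) Rx(roll)).
In Python, from workcell import sensors, camera, camera_params, ticket, bot gives the robot as it stands.
- The arm moves only by the shell command python3 -m jog 'ROWS' [FORCE]. ROWS is JSON, a list that holds one entry, the list of rows, each a list of 5 numbers: the shift along the world's x, y, z in units of 50 mm (1.0 is 50 mm), then the turn about the world's z in units of 5 degrees (1.0 is 5 degrees), then the opening, from 0 (shut) to 1 (fully open). In form: [[[tx, ty, tz, yaw, grip], ...]]. A call has 1 to 8 rows; each row shifts and turns the commanded pose from where the row before left it; what a row does not reach is not made up. A row lasts 1/10 s, in which the tool goes at most 50 mm and 8.59 degrees, less where a joint would pass 70% of its speed; a pose out of reach is approached as far as the arm can. A call is refused whole if a number of a shift passes 1 or a number of a turn 1, either way. A call with a gripper value outside its range is refused whole. The fingers move at their own pace and stop on an object; FORCE is the grip in N (left out, the last holds). Time passes only in rows, so rows that do not move let the fingers close. It gives the time, the measured TCP pose, the force, the opening and the grip force at its end, in the units of the state.
- sensors.get_obs(): the state, without advancing time (a new reading comes with each control period).
- camera(name): name is "side" or "top" or "wrist"; returns the picture (480x640x3 uint8, blue, green, red); there is no depth.
- camera_params(name): a dict with "fx", "fy", "cx", "cy" (pixels), "T" (4x4, takes a point from camera to world coordinates); the wrist camera has in their place "tool_from_camera" (4x4, takes a point from camera to tool coordinates, whose origin is the TCP and whose axes are the flange's). Camera axes: x right, y down, z forward; pixel columns grow to the right and rows downward; lengths in m; the calibration is good to about 2 mm. A picture is of the moment at which its call begins: read the wrist's pose just before it. camera_params takes no time and is no camera call.
- ticket.job_done(): hands the job in; it is judged then, once.
The state is a dict: "time": time; "q": joint angles; "qd": joint speeds; "joint_efforts": joint torques, N m; "ee_pos": TCP position; "tcp_rot": TCP orientation; "wrist_force": force on the tool from outside, world axes, zero at the start; "torque": the same for the moment, N m; "opening": finger opening in m; "grasp_force": force on a finger pad.
Only numpy, scipy, OpenCV 4.12 (cv2) and the standard library are available. Lean on these libraries where they do the work, as an engineer would, in place of code of your own. Each camera call takes 0.05 s, during which the arm holds its last target. There are 200 camera calls.

## Working session

There is one attempt and no reset: what is moved stays moved. The work goes in short steps, Python scripts to look and compute and a shell command to move; the robot and the scene stay as the last step left them, time stands still between calls to the robot, and variables do not carry over. Pictures are saved under pics/ and viewed, at most 10 in all, crops included, and the job is handed in when it is done.

```bash
mkdir -p pics
python3 - <<'E'
from workcell import sensors,camera,camera_params
import cv2
o=sensors.get_obs();print(o)
for n in("top","side"):
    cv2.imwrite(f"pics/{n}0.png",camera(n));p=camera_params(n);print(n,{k:(v.tolist() if hasattr(v,'tolist') else v) for k,v in p.items()})
E
```

```text
{'time': 0.0, 'q': array([ 6.33119047e+01,  5.01178221e+00,  1.00336253e+01,  9.50986864e+01,
       -7.79450105e-04,  9.00004184e+01]), 'qd': array([-0.06369135, -0.04307685, -0.04735802,  0.07351676,  0.0413961 ,
       -0.03698401]), 'joint_efforts': array([-3.73099247e-04, -5.20387316e+01,  4.64804649e+01,  1.61461055e-02,
       -1.18461588e-05, -8.06910293e-06]), 'ee_pos': array([0.24692483, 0.49120097, 0.23056909]), 'tcp_rot': array([-1.79923157e+02,  7.80010582e-04,  1.53311487e+02]), 'wrist_force': array([-0.22896412, -0.05994172,  0.80535393]), 'torque': array([-0.02572595,  0.02256647,  0.00770601]), 'grasp_force': 0.0, 'opening': 0.08527724176787609}
top {'fx': 532.8996040478277, 'fy': 532.8996040478277, 'cx': 328.7044146462637, 'cy': 244.5944487082391, 'T': [[-0.15787408017346197, -0.9378131096964922, 0.3091639469452707, 0.20133214562100393], [-0.9874501015006164, 0.15128319288992353, -0.04533974630997101, 0.24830182876429566], [-0.004251100540527528, -0.31244194153542354, -0.949927345281611, 1.020569313734886], [0.0, 0.0, 0.0, 1.0]]}
side {'fx': 541.5856105262649, 'fy': 541.5856105262649, 'cx': 321.16558335406245, 'cy': 232.2675404042317, 'T': [[0.9538254841194954, -0.14018432599173775, 0.26564130061127933, 0.23615139448570474], [-0.29971564368670495, -0.3862509617256689, 0.8723420931581027, -0.6283305788901001], [-0.019684480528426113, -0.9116789727268245, -0.4104314460590075, 0.5508547783357872], [0.0, 0.0, 0.0, 1.0]]}
```

View pics/top0.png

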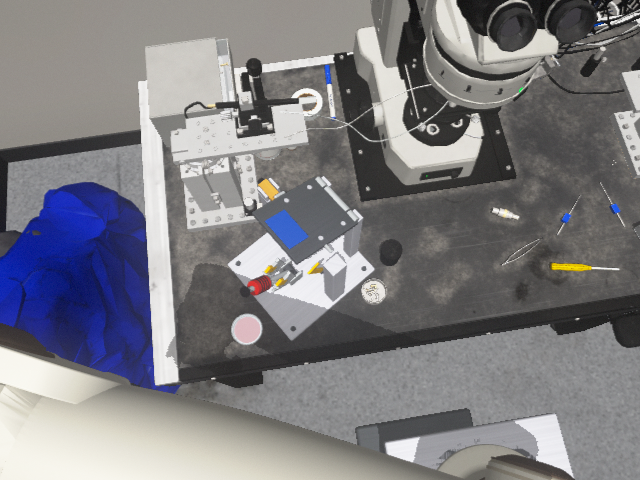

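View pics/side0.png

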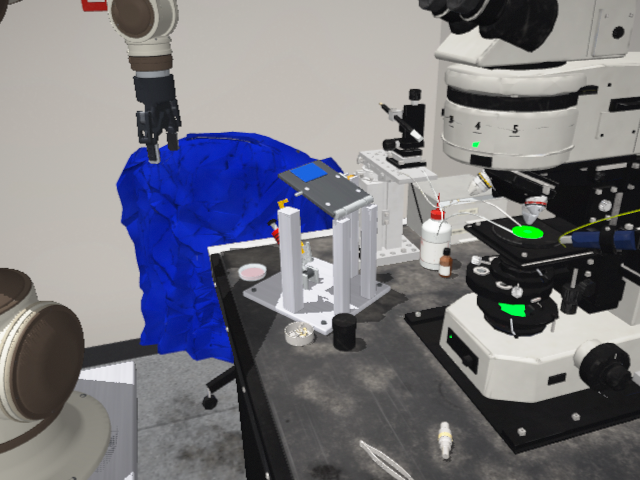

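```bash
cat > h.py <<'E'
import numpy as np,cv2
from scipy.optimize import least_squares
from workcell import camera_params
P={n:camera_params(n) for n in("top","side")}
def proj(n,X):
    p=P[n];T=np.array(p["T"]);c=(np.atleast_2d(X)-T[:3,3])@T[:3,:3]
    return np.c_[p["fx"]*c[:,0]/c[:,2]+p["cx"],p["fy"]*c[:,1]/c[:,2]+p["cy"]]
def world(s,X):
    a=s[2];R=np.array([[np.cos(a),-np.sin(a),0],[np.sin(a),np.cos(a),0],[0,0,1]])
    return np.atleast_2d(X)@R.T+[s[0],s[1],0]
c20,s20=np.cos(.349),np.sin(.349)
def plate(d,y,h): return [.115-d*c20+h*-s20*-1*-1,y,.206+d*s20+h*c20]
E
cat > fit.py <<'E'
from h import *
A,B,C,D=[-.082,.1,.012],[-.082,-.1,.012],[.132,-.1,.012],[.132,.1,.012]
end=[-.1315*np.sin(np.radians(48)),0,.035+.1315*np.cos(np.radians(48))]
obs=[("top",A,228,263),("top",B,292,338),("top",C,375,268),("top",end,243,292),
("side",B,243,292),("side",C,322,333),("side",D,392,284)]
f=lambda s:np.concatenate([(proj(n,world(s,X))-[u,v])[0] for n,X,u,v in obs])
r=least_squares(f,[.4,.3,-1.1],loss="soft_l1");s=r.x;print(s,np.degrees(s[2]));print(f(s).reshape(-1,2).round(1))
np.save("s.npy",s)
pts={"grip":[-.095*np.sin(np.radians(48)),0,.035+.095*np.cos(np.radians(48))],"end":end,"padup":plate(.11,0,.006),"padlevel":[.005,0,.212]}
for n in("top","side"):
    im=cv2.imread(f"pics/{n}0.png");o=(210,170) if n=="top" else (230,150)
    im=cv2.resize(im[o[1]:o[1]+200,o[0]:o[0]+200],None,fx=3,fy=3,interpolation=cv2.INTER_CUBIC)
    for k,X in list(pts.items())+[("",A),("",B),("",C),("",D)]:
        u=proj(n,world(s,[X]))[0];cv2.drawMarker(im,tuple(int(z) for z in ((u-o)*3+1)),(0,255,0),0,12,1)
    cv2.imwrite(f"pics/{n}fit.png",im)
for k,X in pts.items():print(k,world(s,[X]).round(4))
E
python3 fit.py; python3 -c "
import cv2,numpy as np
cv2.imwrite('pics/fit.png',cv2.resize(np.hstack([cv2.imread('pics/topfit.png')[:,:],cv2.imread('pics/sidefit.png')]),(800,400),interpolation=cv2.INTER_AREA))"
```

```text
[ 0.4831023   0.28112444 -1.02016092] -58.45091489180182
[[-0.7 -0.8]
 [-0.3  1.5]
 [ 0.9  0.1]
 [ 0.3 -0. ]
 [-0.4 -0.3]
 [ 3.6 -1.2]
 [-0.5  2.5]]
grip [[0.4462 0.3413 0.0986]]
end [[0.432  0.3644 0.123 ]]
padup [[0.4881 0.273  0.2493]]
padlevel [[0.4857 0.2769 0.212 ]]
```

View pics/fit.png

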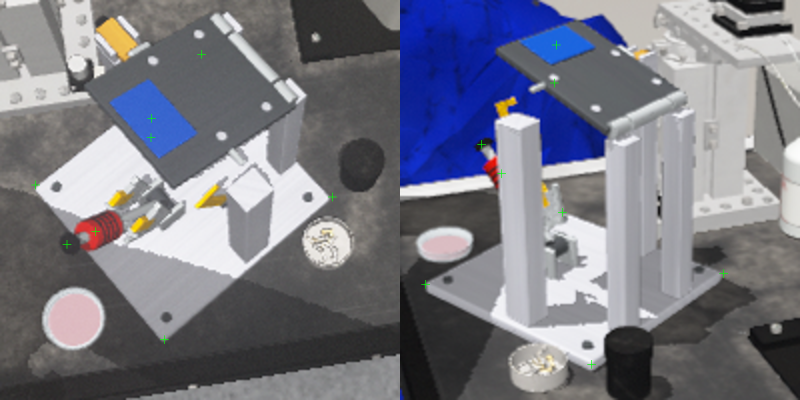

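The top view shows the lever end at (243,292) and the base corners at (228,263), (292,338) and (375,268). The fitted stage pose reprojects to within a few pixels in both views. Next I go above the pad with the fingers shut.

```bash
python3 -m jog '[[[0,0,1,0,0],[0.6,-0.55,0.1,-0.9,0],[0.7,-0.6,0.1,-0.9,0],[0.7,-0.6,0.1,-0.9,0],[0.7,-0.65,0,-0.9,0],[0.7,-0.6,0,-0.9,0],[0.7,-0.65,0,-0.9,0],[0.7,-0.65,0,-1,0]]]' 60; python3 -m jog '[[[0,0,0,0,0],[0,0,0,0,0]]]'
```

```text
time: 0.9
ee_pos: [0.4881, 0.2748, 0.296]
tcp_rot: [-180.0, -0.0, 121.1]
wrist_force: [0.2, 0.6, -0.7]
opening: 0.0
grasp_force: 0.0
time: 1.1
ee_pos: [0.4876, 0.2755, 0.2957]
tcp_rot: [-179.9, -0.0, 121.2]
wrist_force: [-0.2, -0.5, -0.4]
opening: 0.0002
grasp_force: 0.0
```

```bash
python3 -m jog '[[[0,0,-0.7,0,0],[0,0,-0.3,0,0],[0,0,-0.2,0,0],[0,0,-0.2,0,0],[0,0,-0.15,0,0],[0,0,-0.1,0,0],[0,0,0,0,0]]]'; python3 -m jog '[[[0,0,-0.06,0,0],[0,0,-0.04,0,0],[0,0,0,0,0],[0,0,0,0,0]]]'
```

```text
time: 1.8
ee_pos: [0.4865, 0.2774, 0.2142]
tcp_rot: [179.9, -0.0, 121.4]
wrist_force: [-1.2, 1.0, 2.2]
opening: 0.0002
grasp_force: 0.8
time: 2.2
ee_pos: [0.4867, 0.2773, 0.21]
tcp_rot: [179.9, -0.1, 121.4]
wrist_force: [-3.5, 3.2, 7.1]
opening: -0.0002
grasp_force: 3.6
```

```bash
python3 -m jog '[[[0,0,-0.04,0,0],[0,0,0,0,0],[0,0,-0.04,0,0],[0,0,0,0,0],[0,0,0,0,0]]]';python3 -m jog '[[[0,0,-0.04,0,0],[0,0,0,0,0],[0,0,0,0,0]]]'
```

```text
time: 2.7
ee_pos: [0.4868, 0.2774, 0.2088]
tcp_rot: [179.7, -0.1, 121.4]
wrist_force: [-8.4, 1.8, 23.6]
opening: -0.0005
grasp_force: 11.6
time: 3.0
ee_pos: [0.4869, 0.2775, 0.2084]
tcp_rot: [179.6, -0.1, 121.4]
wrist_force: [-10.0, 0.8, 32.7]
opening: -0.0001
grasp_force: 16.5
```

```bash
python3 -m jog '[[[0,0,0.3,0,0],[0,0,0.8,0,0],[0,0,0.8,0,0],[-0.43,0.68,0,0,0.7],[-0.43,0.68,0,0,0.7],[0,0,0,0,0.7],[0,0,0,0,0.7]]]'
python3 - <<'E'
from h import *
from workcell import camera,sensors
o=sensors.get_obs();print(o["ee_pos"],o["tcp_rot"],np.array(camera_params("wrist")["tool_from_camera"]).round(4).tolist())
s=np.load("s.npy");print(world(s,[[-.075,0,.1]]))
cv2.imwrite("pics/w1.png",camera("wrist"))
cv2.imwrite("pics/s1.png",cv2.resize(camera("side")[130:330,230:430],(600,600),interpolation=cv2.INTER_CUBIC))
E
```

```text
time: 3.7
ee_pos: [0.4436, 0.345, 0.2977]
tcp_rot: [-180.0, 0.0, 121.4]
wrist_force: [-0.5, 0.7, 0.0]
opening: 0.0581
grasp_force: 0.0
[0.44357884 0.3449927  0.29769709] [-1.79986652e+02  3.92868046e-02  1.21431966e+02] [[0.0006, -0.9584, -0.2854, 0.0727], [1.0, 0.0008, -0.0003, -0.0006], [0.0005, -0.2854, 0.9584, -0.1428], [0.0, 0.0, 0.0, 1.0]]
[[0.44386014 0.34503885 0.1       ]]
```

View pics/s1.png

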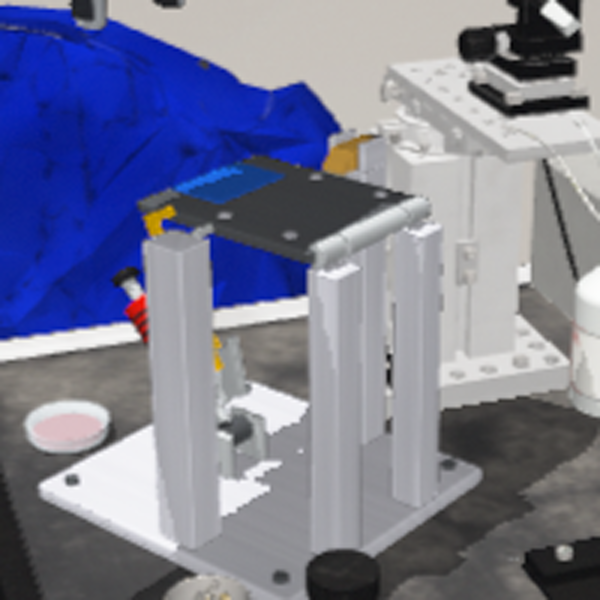

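View pics/w1.png

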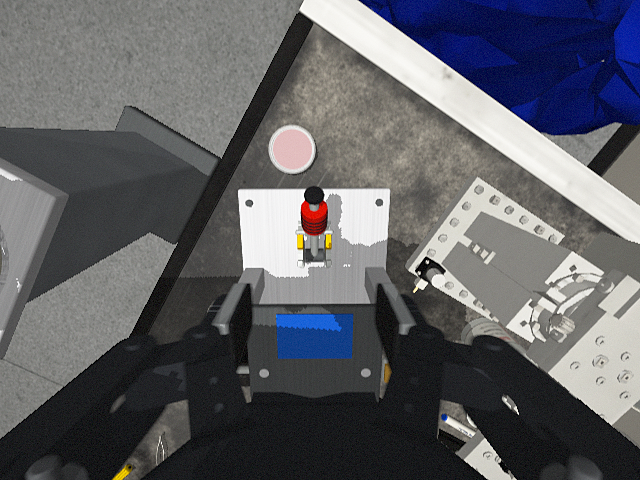

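Run:
```python
from h import *
from scipy.spatial.transform import Rotation as R
p=camera_params("wrist");T=np.array(p["tool_from_camera"]);s=np.load("s.npy")
Rt=R.from_euler("xyz",[-179.99,.04,121.43],degrees=True).as_matrix();t=np.array([.4436,.345,.2977])
for (u,v),z in [((314,195),.121),((314,215),.10),((239,190),.012),((389,189),.012),((248,304),.21),((383,304),.21)]:
    d=Rt@T[:3,:3]@[(u-p["cx"])/p["fx"],(v-p["cy"])/p["fy"],1];c=Rt@T[:3,3]+t
    X=c+d*(z-c[2])/d[2];a=s[2];r=X-[s[0],s[1],0];print(X.round(4),"stage",round(r[0]*np.cos(a)+r[1]*np.sin(a),4),round(-r[0]*np.sin(a)+r[1]*np.cos(a),4))
```

```text
[0.4334 0.3612 0.121 ] stage -0.0942 -0.0005
[0.4464 0.3401 0.1   ] stage -0.0695 -0.0005
[0.3566 0.3003 0.012 ] stage -0.0825 -0.0977
[0.5219 0.403  0.012 ] stage -0.0836 0.0969
[0.4263 0.2747 0.21  ] stage -0.0243 -0.0517
[0.5155 0.3294 0.21  ] stage -0.0242 0.0528
```

```bash
python3 -m jog '[[[0,0,-0.9,0,0.7],[0,0,-0.9,0,0.7],[0,0,-0.9,0,0.7],[0,0,-0.8,0,0.7],[0,0,-0.5,0,0.7],[0,0,-0.27,0,0.7],[0,0,0,0,0.7]]]'; python3 -m jog '[[[0,0,0,0,0],[0,0,0,0,0],[0,0,0,0,0],[0,0,0,0,0],[0,0,0,0,0]]]' 60;  python3 - <<'E'
from workcell import camera
import cv2
cv2.imwrite("pics/w2.png",camera("wrist"))
E
```

```text
time: 4.5
ee_pos: [0.4438, 0.3432, 0.0828]
tcp_rot: [-179.9, 0.0, 121.2]
wrist_force: [-0.7, -0.5, 0.7]
opening: 0.0597
grasp_force: 0.0
time: 5.0
ee_pos: [0.4441, 0.345, 0.086]
tcp_rot: [179.9, -0.0, 121.3]
wrist_force: [-4.0, -0.3, 5.8]
opening: 0.0262
grasp_force: 58.6
```

View pics/w2.png

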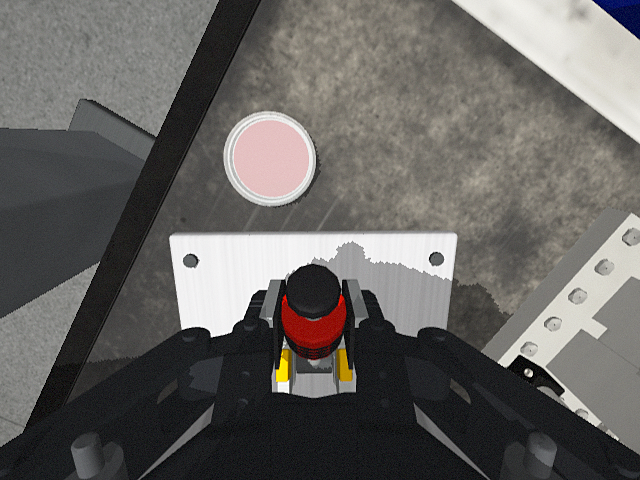

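```bash
python3 -m jog '[[[-0.03,0.05,0.05,0,0],[-0.04,0.07,0.07,0,0],[-0.04,0.06,0.07,0,0],[0,0,0,0,0],[0,0,0,0,0]]]' 80
```

```text
time: 5.55
ee_pos: [0.4392, 0.3528, 0.0939]
tcp_rot: [180.0, 0.1, 121.3]
wrist_force: [3.1, -5.2, -2.7]
opening: 0.0256
grasp_force: 79.0
```

```bash
python3 -m jog '[[[0.05,-0.08,0.1,0,0],[0.05,-0.09,0.09,0,0],[0.06,-0.09,0.09,0,0],[0,0,0,0,0],[0,0,0,0,0]]]' 80;  python3 - <<'E'
from workcell import camera
import cv2
cv2.imwrite("pics/w3.png",camera("wrist")[150:450,100:540])
E
```

```text
time: 6.05
ee_pos: [0.4469, 0.3398, 0.108]
tcp_rot: [180.0, 0.1, 121.2]
wrist_force: [2.9, -2.5, -5.3]
opening: 0.0259
grasp_force: 80.5
```

View pics/w3.png

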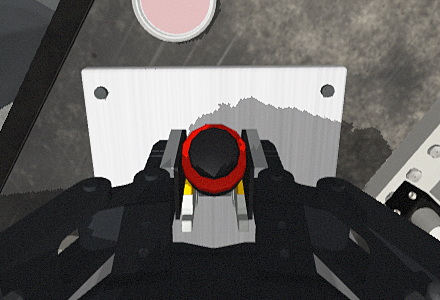

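```bash
python3 -m jog '[[[0,0,0,0,0.7],[0,0,0,0,0.7],[0,0,0,0,0.7],[-0.3,0.5,0,0,0.7],[-0.3,0.5,0,0,0.7],[0,0,0,0,0],[0,0,0.4,0,0],[0,0,0,0,0]]]' 80;  python3 - <<'E'
from workcell import camera
import cv2
cv2.imwrite("pics/w4.png",camera("wrist"))
E
```

```text
time: 6.9
ee_pos: [0.4171, 0.3912, 0.1301]
tcp_rot: [179.8, -0.0, 121.4]
wrist_force: [0.1, -0.1, 0.1]
opening: 0.0165
grasp_force: 0.0
```

View pics/w4.png

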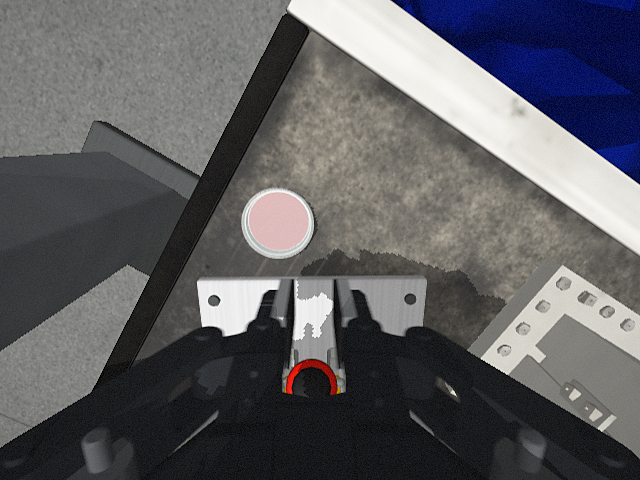

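```bash
python3 -m jog '[[[0,0,0,0,0],[0.13,-0.21,0,0,0],[0.13,-0.21,0.05,0,0],[0.1,-0.17,0.05,0,0],[0.1,-0.17,0.05,0,0],[0.05,-0.08,0.05,0,0],[0,0,0,0,0]]]' 80; python3 -m jog '[[[0.05,-0.08,0.03,0,0],[0.05,-0.08,0.03,0,0],[0,0,0,0,0],[0,0,0,0,0]]]'
```

```text
time: 7.65
ee_pos: [0.4429, 0.3474, 0.1384]
tcp_rot: [179.9, 0.0, 121.2]
wrist_force: [-0.2, -0.1, -0.8]
opening: 0.0001
grasp_force: 0.0
time: 8.05
ee_pos: [0.4471, 0.3401, 0.1405]
tcp_rot: [-180.0, 0.0, 121.3]
wrist_force: [-0.4, 1.4, 0.3]
opening: -0.0003
grasp_force: 0.3
```

```bash
python3 -m jog '[[[0.03,-0.05,0,0,0],[0.03,-0.05,0,0,0],[0,0,0,0,0],[0,0,0,0,0]]]'; python3 -m jog '[[[0.03,-0.05,0,0,0],[0,0,0,0,0],[0,0,0,0,0]]]';python3 - <<'E'
from workcell import camera
import cv2
cv2.imwrite("pics/w5.png",camera("wrist"))
E
```

```text
time: 8.45
ee_pos: [0.4489, 0.3372, 0.1409]
tcp_rot: [180.0, -0.2, 121.4]
wrist_force: [-7.3, 11.0, 3.1]
opening: 0.0001
grasp_force: 7.1
time: 8.75
ee_pos: [0.4492, 0.3366, 0.141]
tcp_rot: [180.0, -0.5, 121.5]
wrist_force: [-13.9, 22.1, 3.7]
opening: -0.0
grasp_force: 13.2
```

View pics/w5.png

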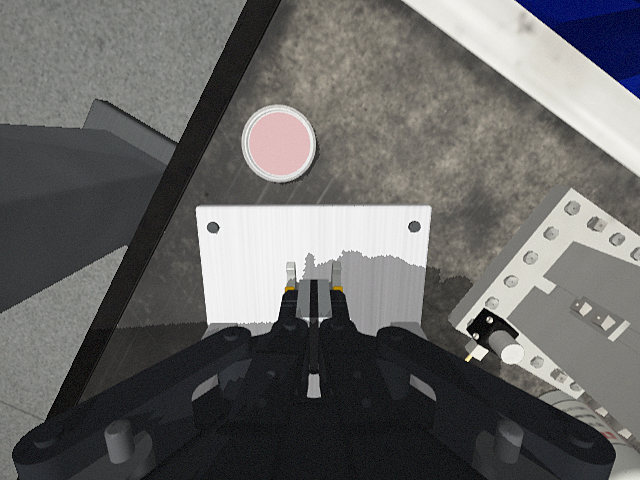

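```bash
python3 -m jog '[[[-0.3,0.5,0,0,0],[-0.5,0.8,0,0,0],[-0.4,0.6,0.4,0,0],[0,0,0.9,0,0],[0,0,0.9,0,0],[0,0,0,0,0],[0,0,0,0,0]]]'
python3 - <<'E'
from workcell import camera
import cv2,numpy as np
from h import *
s=np.load("s.npy")
a=camera("side");b=camera("top")
th=np.radians(20);f=lambda r:[-r*np.sin(th),0,.035+r*np.cos(th)]
for im,n in((a,"side"),(b,"top")):
  for r in(.1315,.108,.072): print(n,r,proj(n,world(s,[f(r)])).round(1))
z=lambda im,x,y:cv2.resize(im[y:y+100,x:x+100],(400,400),interpolation=cv2.INTER_CUBIC)
cv2.imwrite("pics/e.png",np.hstack([z(a,250,200),z(b,220,220)]))
E
```

```text
time: 9.5
ee_pos: [0.392, 0.4281, 0.2515]
tcp_rot: [179.9, 0.0, 121.3]
wrist_force: [0.7, 0.8, -1.8]
opening: -0.0001
grasp_force: 0.0
side 0.1315 [[288.5 211.7]]
side 0.108 [[291.9 223.2]]
side 0.072 [[297.2 240.7]]
top 0.1315 [[264.8 267.2]]
top 0.108 [[270.  267.7]]
top 0.072 [[277.4 268.5]]
```

View pics/e.png

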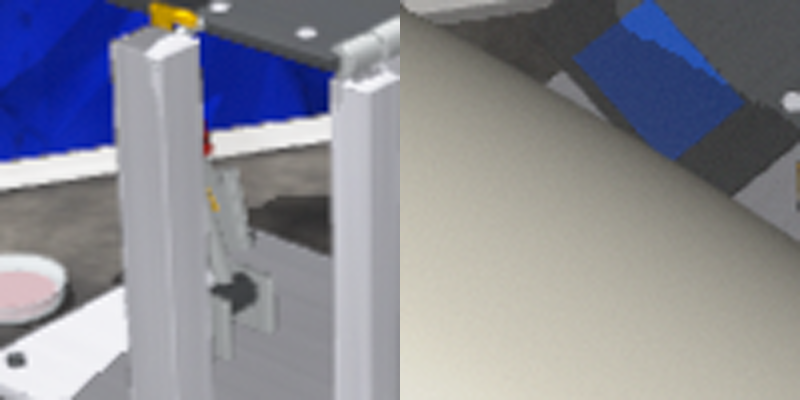

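```bash
cat > red.py <<'E'
from h import *
from workcell import camera
s=np.load("s.npy");im=camera("side").astype(int)
b,g,r=[im[...,i] for i in range(3)]
m=(r>1.7*g)&(r>1.7*b)&(r>60);ys,xs=np.nonzero(m[200:260,260:330]);ys+=200;xs+=260
for y in sorted(set(ys)):print(y,sorted(xs[ys==y]),end="; ")
print()
for th in(20,24):
  for lift in(0,.010):
    t=np.radians(th);ax=np.array([-np.sin(t),0,np.cos(t)]);e=np.array([np.cos(t),0,np.sin(t)]);Y=np.array([0,1,0]);ph=np.linspace(0,6.28,60)
    pts=[np.array([0,0,.035])+ax*(q+lift)+.014*(np.cos(p)*e+np.sin(p)*Y) for q in(.072,.108) for p in ph]
    h=cv2.convexHull(proj("side",world(s,pts)).astype(np.float32))
    k=np.zeros((480,640),np.uint8);cv2.fillConvexPoly(k,h.round().astype(int),1)
    print(th,lift,"rows per column",{c:(int(np.nonzero(k[:,c])[0].min()),int(np.nonzero(k[:,c])[0].max())) for c in range(299,309) if k[:,c].any()})
E
python3 red.py
```

```text
233 [np.int64(301)]; 234 [np.int64(301)]; 235 [np.int64(301)]; 236 [np.int64(301), np.int64(302)]; 237 [np.int64(301), np.int64(302)]; 238 [np.int64(301)]; 
20 0 rows per column {299: (221, 242), 300: (223, 241), 301: (227, 241), 302: (231, 240), 303: (234, 240), 304: (238, 239)}
20 0.01 rows per column {299: (221, 236), 300: (224, 236), 301: (227, 235), 302: (230, 235), 303: (233, 234)}
24 0 rows per column {299: (229, 241), 300: (232, 240), 301: (235, 240), 302: (238, 239)}
24 0.01 rows per column {299: (228, 235), 300: (231, 234), 301: (233, 234)}
```

```bash
cat > wr.py <<'E'
from h import *
from scipy.spatial.transform import Rotation as R
from workcell import sensors
s=np.load("s.npy");p=camera_params("wrist");T=np.array(p["tool_from_camera"])
def wp(X,pos,rpy):
    M=R.from_euler("xyz",rpy,degrees=True).as_matrix();c=((np.atleast_2d(X)-pos)@M-T[:3,3])@T[:3,:3]
    return np.c_[p["fx"]*c[:,0]/c[:,2]+p["cx"],p["fy"]*c[:,1]/c[:,2]+p["cy"]]
def col(th,r):
    t=np.radians(th);return world(s,[[-r*np.sin(t),0,.035+r*np.cos(t)]])
if __name__=="__main__":
  print(p["fy"])
  for x in(-.14,-.17):
   for y in(0,-.06,-.09):
    for z in(.15,.2,.25):
      pos=world(s,[[x,y,z]])[0];print(x,y,z,pos.round(3),[wp(col(20,r),pos,[180,0,121.4])[0].round().tolist() for r in(.1315,.108,.118,.072)])
E
python3 wr.py
```

```text
330.7420749183013
-0.14 0 0.15 [0.41 0.4  0.15] [[315.0, 466.0], [315.0, 441.0], [315.0, 451.0], [315.0, 413.0]]
-0.14 0 0.2 [0.41 0.4  0.2 ] [[315.0, 396.0], [315.0, 382.0], [315.0, 388.0], [315.0, 366.0]]
-0.14 0 0.25 [0.41 0.4  0.25] [[315.0, 350.0], [314.0, 343.0], [314.0, 346.0], [314.0, 333.0]]
-0.14 -0.06 0.15 [0.359 0.369 0.15 ] [[428.0, 465.0], [414.0, 441.0], [419.0, 451.0], [399.0, 413.0]]
-0.14 -0.06 0.2 [0.359 0.369 0.2  ] [[403.0, 395.0], [395.0, 382.0], [398.0, 388.0], [384.0, 366.0]]
-0.14 -0.06 0.25 [0.359 0.369 0.25 ] [[387.0, 350.0], [382.0, 343.0], [384.0, 346.0], [374.0, 333.0]]
-0.14 -0.09 0.15 [0.333 0.353 0.15 ] [[484.0, 465.0], [464.0, 441.0], [472.0, 451.0], [441.0, 413.0]]
-0.14 -0.09 0.2 [0.333 0.353 0.2  ] [[447.0, 395.0], [435.0, 382.0], [440.0, 387.0], [419.0, 366.0]]
-0.14 -0.09 0.25 [0.333 0.353 0.25 ] [[424.0, 350.0], [415.0, 343.0], [419.0, 346.0], [404.0, 333.0]]
-0.17 0 0.15 [0.394 0.426 0.15 ] [[315.0, 506.0], [315.0, 478.0], [315.0, 489.0], [315.0, 445.0]]
-0.17 0 0.2 [0.394 0.426 0.2  ] [[315.0, 431.0], [315.0, 415.0], [315.0, 421.0], [315.0, 395.0]]
-0.17 0 0.25 [0.394 0.426 0.25 ] [[315.0, 381.0], [315.0, 371.0], [315.0, 375.0], [314.0, 359.0]]
-0.17 -0.06 0.15 [0.343 0.395 0.15 ] [[422.0, 506.0], [410.0, 478.0], [415.0, 489.0], [396.0, 445.0]]
-0.17 -0.06 0.2 [0.343 0.395 0.2  ] [[400.0, 430.0], [392.0, 414.0], [395.0, 421.0], [382.0, 395.0]]
-0.17 -0.06 0.25 [0.343 0.395 0.25 ] [[385.0, 380.0], [380.0, 371.0], [382.0, 375.0], [373.0, 359.0]]
-0.17 -0.09 0.15 [0.317 0.379 0.15 ] [[476.0, 506.0], [458.0, 478.0], [465.0, 489.0], [437.0, 445.0]]
-0.17 -0.09 0.2 [0.317 0.379 0.2  ] [[443.0, 430.0], [431.0, 414.0], [436.0, 421.0], [416.0, 395.0]]
-0.17 -0.09 0.25 [0.317 0.379 0.25 ] [[421.0, 380.0], [412.0, 371.0], [416.0, 375.0], [402.0, 359.0]]
```

```bash
python3 -m jog '[[[0,0,-0.5,0,1],[0,0,-0.5,0,1],[0,0,-0.5,0,1],[0,0,-0.5,0,1],[0.33,-0.53,0,0,1],[0.33,-0.53,0,0,1],[0,0,0,0,1],[0,0,0,0,1]]]'
cat > chk.py <<'E'
from wr import *
from workcell import camera
o=sensors.get_obs();im=camera("wrist");cv2.imwrite("pics/w6.png",im);i=im.astype(int)
hsv=cv2.cvtColor(im,cv2.COLOR_BGR2HSV)
m=((hsv[...,0]<8)|(hsv[...,0]>172))&(hsv[...,1]>150)&(hsv[...,2]>50);m[:230]=0
ys,xs=np.nonzero(m);print("red box",xs.min(),xs.max(),ys.min(),ys.max(),m.sum())
for c in range(285,346,10):print(c,np.nonzero(m[:,c])[0].tolist()[:1],np.nonzero(m[:,c])[0].tolist()[-1:],end=" ")
print()
for th in(20,22,24):
  for lift in(0,.005,.010):
    t=np.radians(th);ax=np.array([-np.sin(t),0,np.cos(t)]);e=np.array([np.cos(t),0,np.sin(t)]);Y=np.array([0,1,0]);ph=np.linspace(0,6.28,200)
    out=[]
    for q,rad in((.072+lift,.014),(.108+lift,.014),(.1315,.010)):
      P_=world(s,[np.array([0,0,.035])+ax*q+rad*(np.cos(a)*e+np.sin(a)*Y) for a in ph]);u=wp(P_,o["ee_pos"],o["tcp_rot"]);out.append((u.min(0).round().tolist(),u.max(0).round().tolist()))
    print(th,lift,out)
E
python3 chk.py
```

```text
time: 10.45
ee_pos: [0.4245, 0.374, 0.1497]
tcp_rot: [-179.9, 0.0, 121.2]
wrist_force: [0.1, -0.1, 0.2]
opening: 0.0854
grasp_force: 0.0
red box 294 513 357 462 1099
285 [] [] 295 [383] [394] 305 [363] [396] 315 [357] [389] 325 [361] [394] 335 [378] [394] 345 [] [] 
20 0 [([297.0, 357.0], [338.0, 399.0]), ([293.0, 376.0], [342.0, 426.0]), ([298.0, 400.0], [338.0, 441.0])]
20 0.005 [([296.0, 359.0], [338.0, 402.0]), ([293.0, 379.0], [343.0, 430.0]), ([298.0, 400.0], [338.0, 441.0])]
20 0.01 [([296.0, 361.0], [339.0, 405.0]), ([292.0, 382.0], [343.0, 435.0]), ([298.0, 400.0], [338.0, 441.0])]
22 0 [([297.0, 353.0], [338.0, 395.0]), ([293.0, 369.0], [342.0, 419.0]), ([298.0, 391.0], [338.0, 432.0])]
22 0.005 [([296.0, 355.0], [338.0, 398.0]), ([293.0, 371.0], [343.0, 423.0]), ([298.0, 391.0], [338.0, 432.0])]
22 0.01 [([296.0, 357.0], [339.0, 401.0]), ([292.0, 374.0], [343.0, 427.0]), ([298.0, 391.0], [338.0, 432.0])]
24 0 [([297.0, 349.0], [338.0, 391.0]), ([293.0, 362.0], [342.0, 413.0]), ([298.0, 381.0], [338.0, 423.0])]
24 0.005 [([296.0, 350.0], [338.0, 394.0]), ([293.0, 364.0], [342.0, 416.0]), ([298.0, 381.0], [338.0, 423.0])]
24 0.01 [([296.0, 352.0], [339.0, 397.0]), ([292.0, 366.0], [343.0, 420.0]), ([298.0, 381.0], [338.0, 423.0])]
```

```bash
python3 -m jog '[[[-0.4,0.6,0,0,1],[-0.4,0.6,0,0,1],[0,0,0.8,0,1],[0,0,0,0,1],[0,0,0,0,1]]]'; python3 -c "
from workcell import ticket
print(ticket.job_done())"
```

```text
time: 11.0
ee_pos: [0.3841, 0.4359, 0.1913]
tcp_rot: [179.9, -0.0, 121.4]
wrist_force: [-1.0, 0.7, -0.5]
opening: 0.0852
grasp_force: 0.0
the job is handed in; nothing more can be done
None
```

I handed the job in at about 11 s, with no verdict returned: the plate is latched level, the lever is pushed up against its stop past the tooth, and pixel measurements (not a direct view) indicate the collar has dropped home; I never touched the tin, pot or dish.

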